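# Fit a freshly moulded vent cap to the bottle and hold it a quarter turn open

### The arm

A 7-joint arm with a two-finger parallel gripper is mounted at the origin on the work surface. World frame = base frame: x ahead of the robot, y to its left, z up, the work surface at z = 0. Lengths are in m, angles in rad, forces in N, time in s.
With the tool pointing down it reaches from about 0.35 to 0.775 m from the base axis. Payload 3.1 kg.
Tool frame: the origin (TCP) lies midway between the tips of the shut fingers; the grasp point (between the pads) lies 19 mm behind it (arm.tcp_to_grasp is the distance from the TCP to the grasp point, in m); z points along the fingers, y is the line along which they close (so a half turn about z gives the same grasp; the last joint's range is limited). The gripper opens to 85 mm and grips with 20 to 120 N. Pads are 22 mm wide; open, the fingers measure 114 mm over their backs; the gripper's body (76 mm by 85 mm) begins 54 mm behind the grasp point. The pads swing forward as they close: fully open they stand 13 mm farther back than shut.
Start: joints at [-1.376, 0.311, 0.014, 1.512, -0.004, 1.319, -0.027], TCP at [0.129, 0.535, 0.199] pointing down, gripper open.
Joint ranges: [-2.7, 2.7], [-0.3, 1.91], [-1.27, 1.3], [0.12, 2.57], [-1.44, 4.58], [0.2, 2.03], [-3.05, 3.05]. Speed limits (rad/s): [2.79, 2.79, 3.14, 3.14, 3.14, 3.14, 3.14].

### API

Orientations are given as a unit quaternion [w, x, y, z].
In Python, from plant import monitor, vision, order, arm gives the robot as it stands.
- The arm moves only by the shell command python3 -m crank 'ROWS' [OPENING]. ROWS is JSON, a list of rows, each a list of 2 entries, a list of its own where there are three numbers: the shift along the tool's x, y, z each as a share of 800 mm, from -1 to 1, then the turn, a rotation vector about the tool's x, y, z each as a share of pi rad, from -1 to 1. A call has 1 to 5 rows; each row is the pose to reach, as a shift and turn from the pose commanded when the call began, along the tool's axes at that moment, turning the shorter way round; what a row does not reach only later rows make up. A row lasts 1/12 s, in which the tool goes at most 41.7 mm and 7.16 degrees, less where a joint would pass 70% of its speed; a pose out of reach is approached as far as the arm can. A call with a number of a shift or a turn outside -1 to 1 is refused whole. A call with a gripper value outside its range is refused whole. OPENING is the gripper's target within -1 to 1 (fully open at 1, half-way at 0, shut at -1), set as the call begins (- or left out, the last holds). The fingers move at their own pace and stop on an object; the grip force is fixed at half the most. Time passes only in rows, so rows that repeat a pose let the fingers close. It gives the time, the measured TCP pose, the force, the opening and the grip force at its end, in the units of the state.
- monitor.state(): the state, without advancing time (a new reading comes with each control period).
- vision.grab_frame(name): name is "scene" or "top" or "wrist"; returns (picture, depth): 420x560x3 uint8, red, green, blue; 420x560 float32, m along the optical axis (not along the pixel's ray), 0 where there is no reading.
- vision.camera_params(name): a dict with "intrinsics" (3x3 intrinsics, pixels), "rvec" (rotation vector, rad) and "tvec" (3), from world to camera coordinates, as OpenCV has them; the wrist camera has in their place "T_tool_cam" (4x4, takes a point from camera to tool coordinates, whose origin is the TCP and whose axes are the flange's). Camera axes: x right, y down, z forward; pixel columns grow to the right and rows downward; lengths in m; the calibration is good to about 2 mm. The wrist camera is an equidistant fisheye: a pixel r from the principal point sees the ray r / f radians off the axis. A picture is of the moment at which its call begins: read the wrist's pose just before it. camera_params takes no time and is no camera call.
- order.hand_in(): hands the job in; it is judged then, once.
The state is a dict: "time_s": time; "qpos": joint angles; "qd": joint speeds; "joint_efforts": joint torques, N m; "position": TCP position; "ee_rot": TCP orientation; "ft_force": force on the tool from outside, world axes, zero at the start; "wrist_torque": the same for the moment, N m; "width": finger opening in m; "grasp_force": force on a finger pad.
Only numpy, scipy, OpenCV 4.12 (cv2) and the standard library are available. Lean on these libraries where they do the work, as an engineer would, in place of code of your own. Each camera call takes 0.05 s, during which the arm holds its last target. There are 200 camera calls.

### The job

Lift the orange moulded cap out of its mould and screw it clockwise onto the neck of the clamped bottle until it bottoms out, then back it off a quarter turn so that the bottle can vent. Finish while holding: the program ends with the gripper still gripping the cap at that quarter-turn position. Leave the blue stopper, the beaker, the jar and the gel tray where they are.

Things in the scene. Friction and masses are not known exactly. Their poses are not given: they have to be found in the camera images.
- cap: Orange ribbed screw cap, 56 mm outside diameter, 31.5 mm high, 28 to 49 g, closed top, open below. Origin: centre of its underside, z up. A white bar across its top lies along its x axis. Two lugs inside its lower edge, at +x and -x (same after a half turn). Starts upright in a mould pocket at any yaw, sunk 8 mm: 23.5 mm stand above the mould; about 1.5 mm play all round.
- cap_top (a point): Centre of the cap's top face, 31.5 mm above its underside. Bottomed out, it is 4 mm above the bottle's rim. Set over the neck, the cap drops until this is 14 to 23 mm above the rim, lugs resting on the thread; it then needs 0.55 to 1 turn clockwise: least if its x axis starts 20 degrees counter-clockwise of the bottle's (either way round).
- bottle: Clear bottle, 84 mm diameter, with a white neck, clamped immovably in a grey base 130 x 130 x 22 mm. Origin: centre of the base's underside, on the table; z up. Blue lines on the base lie along its +x and -x axes. When the cap has bottomed out on the firm end stop, the cap's x axis is parallel to the bottle's x axis (either way round).
- bottle_rim (a point): Centre of the top rim of the bottle's neck, 150 mm above the table. Neck: 40 mm core, chamfered to 33 mm at the rim, 46 mm over the thread ridges, which start about 10 mm below the rim.
- bottle_home (a point): Point on the neck's axis, 122.5 mm above the table, where the centre of the cap's underside lies when bottomed out. Thread: right-hand, two-start, 20 mm lead: the cap sinks 5 mm per quarter turn clockwise seen from above; 1.5 mm axial play; self-locking. Turning takes under 0.4 N m until the cap bottoms out, then it is blocked (0.5 N m is firm enough).
- mould: Fixed aluminium open mould block 90 x 190 x 28 mm (x, y, z), origin at the centre of its underside. Two round pockets, 58 mm in diameter, 8 mm deep (floor 20 mm above the table), centred 45 mm to either side of its middle along its y axis. One holds the cap, the other the stopper.
- stopper: Blue disc, 53 mm diameter, 14 mm high, lying in the mould's other pocket; to be left alone. Origin: centre of its underside.
- beaker: White cup, 84 mm across the rim, 85 mm high, standing on the table; to be left alone. Origin: centre of its underside.
- jar: Amber jar with a yellow cap, 64 mm diameter, 85 mm high; to be left alone. Origin: centre of its underside.
- gel_tray: Grey open tray 110 x 150 x 22 mm (x, y, z); to be left alone. Origin: centre of its underside.
Mind the look-alikes: they are no part of the job. Several things have the shape of the cap; the one meant has the colours described above.

How it is judged:
By the outcome, as a careful person would: the job done as asked, in the order asked, and still so for the second after the job is handed in, while the arm keeps its last pose, push and grip.
It also fails if it takes over 72 s, if anything falls off the work surface, if the arm or the gripper's body presses on something with over 40 N, if the wrist force passes 120 N, or if a joint passes its speed limit or range.

## Working session

There is one attempt and no reset: what is moved stays moved. The work goes in short steps, Python scripts to look and compute and a shell command to move; the robot and the scene stay as the last step left them, time stands still between calls to the robot, and variables do not carry over. Pictures are saved under pics/ and viewed, at most 10 in all, crops included, and the job is handed in when it is done.

```bash
mkdir -p pics; python3 - <<'E'
from plant import monitor, vision, arm
import cv2,numpy as np
s=monitor.state();print(s)
ims=[]
for n in("scene","top","wrist"):
    p,d=vision.grab_frame(n);np.savez(f"{n}0.npz",p=p,d=d);cv2.imwrite(f"pics/{n}0.png",p[:,:,::-1]);print(n,vision.camera_params(n))
print(arm.tcp_to_grasp)
E
ls
```

```text
{'time_s': 0.0, 'qpos': array([-1.37571098,  0.31175739,  0.013996  ,  1.51305695, -0.00440941,
        1.31917823, -0.02719623]), 'qd': array([ 1.71087181e-04, -8.36259363e-05,  1.20591567e-03,  5.83321336e-04,
       -2.60468386e-03,  1.31772361e-04,  1.42707724e-03]), 'joint_efforts': array([ 2.96679973e-04, -3.79908621e+01,  1.46086696e-01, -2.30595660e+01,
        1.22337727e-02,  1.34723858e-02,  1.98396584e-06]), 'position': array([0.12882103, 0.53387934, 0.19810379]), 'ee_rot': array([-9.54023920e-05,  1.18079271e-01,  9.93003466e-01, -1.18068045e-03]), 'ft_force': array([-0.50066668,  1.07360911,  0.09044602]), 'wrist_torque': array([-0.00211285,  0.02162918, -0.01931478]), 'grasp_force': 0.0, 'width': 0.08504897124879018}
scene {'intrinsics': array([[402.30009909,   0.        , 279.91959741],
       [  0.        , 402.30009909, 213.55088023],
       [  0.        ,   0.        ,   1.        ]]), 'rvec': array([ 2.11882968,  0.90633365, -0.39070772]), 'tvec': array([-0.36659227, -0.1972039 ,  1.40312902])}
top {'intrinsics': array([[484.97685606,   0.        , 282.76114054],
       [  0.        , 484.97685606, 207.83104304],
       [  0.        ,   0.        ,   1.        ]]), 'rvec': array([ 2.11652921, -2.15263377,  0.21095982]), 'tvec': array([-0.04705473,  0.59977462,  1.25640924])}
wrist {'intrinsics': array([[325.1922621 ,   0.        , 281.06735902],
       [  0.        , 325.1922621 , 206.0311553 ],
       [  0.        ,   0.        ,   1.        ]]), 'T_tool_cam': array([[ 6.63689705e-04, -9.57459938e-01, -2.88565463e-01,
         7.34357166e-02],
       [ 9.99999257e-01,  9.30453163e-04, -7.87282071e-04,
         9.55717845e-04],
       [ 1.02228769e-03, -2.88564726e-01,  9.57459844e-01,
        -1.74720763e-01],
       [ 0.00000000e+00,  0.00000000e+00,  0.00000000e+00,
         1.00000000e+00]])}
0.0187
pics
scene0.npz
top0.npz
wrist0.npz
```

View pics/top0.png

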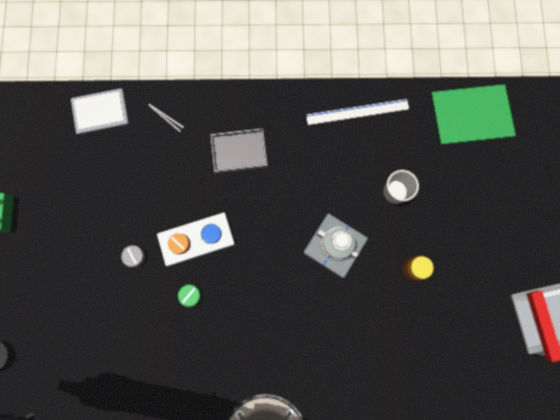

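View pics/scene0.png

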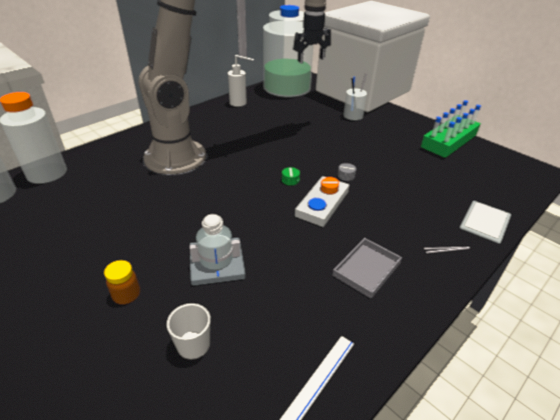

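The top view shows three cap-shaped things: orange at (178,243) in the white mould, grey at (132,256) and green at (189,295). The orange one fits, because it has the right colour, carries a white bar and sits in the mould pocket beside the blue stopper at (211,234). The bottle is at (337,243), the beaker at (402,187), the jar at (421,267) and the tray at (239,150).

```bash
cat > h.py <<'E'
import cv2,numpy as np
from scipy.spatial.transform import Rotation as R
from plant import vision, monitor
def cast(n,uv,z):
    c=vision.camera_params(n);K=c["intrinsics"];Rm=R.from_rotvec(c["rvec"]).as_matrix()
    o=-Rm.T@c["tvec"];d=(np.linalg.inv(K)@np.c_[np.atleast_2d(uv),np.ones(len(np.atleast_2d(uv)))].T).T@Rm
    return o+d*((z-o[2])/d[:,2])[:,None]
def castw(s,uv,z):
    c=vision.camera_params("wrist");K=c["intrinsics"];T=c["T_tool_cam"]
    uv=np.atleast_2d(uv).astype(float);q=(uv-K[:2,2])/K[0,0];t=np.linalg.norm(q,axis=1,keepdims=True)
    d=np.c_[q/np.maximum(t,1e-9)*np.sin(t),np.cos(t)]
    Rt=R.from_quat(s["ee_rot"],scalar_first=True).as_matrix()
    d=d@(Rt@T[:3,:3]).T;o=s["position"]+Rt@T[:3,3]
    return o+d*((z-o[2])/d[:,2])[:,None]
def mask(p,lo,hi,box=None):
    m=cv2.inRange(cv2.cvtColor(p,cv2.COLOR_RGB2HSV),lo,hi)
    if box: b=np.zeros_like(m);x0,y0,x1,y1=box;b[y0:y1,x0:x1]=255;m&=b
    return m
def pts(m): return np.argwhere(m)[:,::-1].astype(float)
def line(P): # centre, axis angle deg, sds of world points
    c=P[:,:2].mean(0);w,v=np.linalg.eigh(np.cov((P[:,:2]-c).T));return c,np.degrees(np.arctan2(v[1,1],v[0,1]))%180,np.sqrt(w)
E
python3 - <<'E'
from h import *
p=np.load("top0.npz")["p"];d=np.load("top0.npz")["d"]
mo=mask(p,(4,150,100),(20,255,255),(150,215,210,270))
h=cv2.convexHull(pts(mo).astype(np.float32))[:,0];(c,r)=cv2.minEnclosingCircle(h);print("cap px",c,r,cast("top",[c,(c[0]+r,c[1])],.0515))
bar=mask(p,(0,0,150),(180,110,255),(int(c[0]-r*.8),int(c[1]-r*.8),int(c[0]+r*.8),int(c[1]+r*.8)));print("bar",line(cast("top",pts(bar),.0515)))
ms=mask(p,(100,150,80),(125,255,255),(195,215,230,250));c,r=cv2.minEnclosingCircle(pts(ms).astype(np.float32));print("stop",cast("top",[c,(c[0]+r,c[1])],.034))
mb=mask(p,(95,80,40),(130,255,255),(295,205,375,285));print(len(pts(mb)));n,l,st,ce=cv2.connectedComponentsWithStats(mb)
print(st,ce);print(cast("top",ce[1:],.022))
mn=mask(p,(0,0,180),(180,40,255),(320,225,360,262));h=pts(mn).astype(np.float32);c,r=cv2.minEnclosingCircle(h);print("neck",c,r,cast("top",[c,(c[0]+r,c[1])],.15),d[int(c[1]),int(c[0])])
def up(b,k):return cv2.resize(p[b[1]:b[3],b[0]:b[2],::-1],None,fx=k,fy=k,interpolation=cv2.INTER_CUBIC)
cv2.imwrite("pics/crop0.png",np.hstack([up((150,205,240,295),4),up((295,200,385,290),4)]))
E
```

```text
cap px (178.5310516357422, 243.38198852539062) 9.82430362701416 [[0.50746861 0.22230391 0.0515    ]
 [0.5070339  0.19619899 0.0515    ]]
bar (array([0.51129596, 0.22698325]), np.float64(46.30928763218266), array([0.00540164, 0.0148661 ]))
stop [[0.53531658 0.13847989 0.034     ]
 [0.53492727 0.11464272 0.034     ]]
23
[[     0      0    560    420 235177]
 [   346    225      3      4      9]
 [   323    259      4      7     14]] [[279.49473375 209.49622199]
 [346.88888889 226.44444444]
 [324.64285714 262.07142857]]
[[ 0.54991149 -0.23370383  0.022     ]
 [ 0.45313309 -0.1689631   0.022     ]]
neck (338.5, 242.0) 22.051176071166992 [[ 0.49340683 -0.19184149  0.15      ]
 [ 0.49249785 -0.24657072  0.15      ]] 1.2012719
```

View pics/crop0.png

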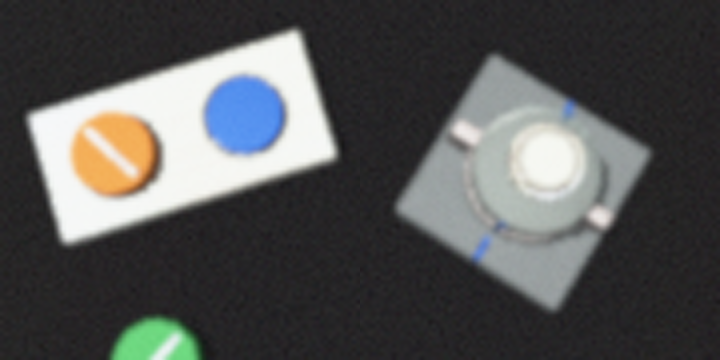

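The crop confirms the orange cap with its white bar at about 46° in world yaw. The bottle's blue lines lie at about -34°. I'll grip with tool yaw 80°, place at 200°, screw down to 0° and back off to 90°. A helper will work out the shifts, then I go above the cap.

```bash
cat > go.py <<'E'
# usage: go.py x y z yawdeg : prints remaining shift/turn in move units
import sys
from h import *
def go(x,y,z,yaw):
    s=monitor.state();Rt=R.from_quat(s["ee_rot"],scalar_first=True)
    g=R.from_euler("z",yaw,degrees=True)*R.from_euler("x",180,degrees=True)
    X=Rt.apply([1,0,0]);print("t",round(s["time_s"],2),"pos",s["position"].round(4),"yaw",np.degrees(np.arctan2(X[1],X[0])).round(1),"q7",s["qpos"][6].round(2))
    print("shift",(Rt.inv().apply(np.array([x,y,z])-s["position"])/.8).round(4),"turn",((Rt.inv()*g).as_rotvec()/np.pi).round(4))
if __name__=="__main__": go(*map(float,sys.argv[1:]))
E
python3 go.py .507 .222 .11 80
```

```text
t 0.15 pos [0.1289 0.534  0.1983] yaw 166.4 q7 -0.03
shift [-0.5509 -0.2681  0.111 ] turn [-0.0005  0.0005  0.4802]
```

```bash
python3 -m crank '[[[-0.55,-0.268,0.08],[0,0,0.48]],[[-0.55,-0.268,0.08],[0,0,0.48]],[[-0.55,-0.268,0.08],[0,0,0.48]],[[-0.55,-0.268,0.08],[0,0,0.48]],[[-0.55,-0.268,0.08],[0,0,0.48]]]' 1; python3 go.py .507 .222 .11 80
```

```text
time_s: 0.57
position: [0.2893, 0.4015, 0.1718]
ee_rot: [-0.0, 0.42, 0.907, -0.0]
ft_force: [0.2, 0.7, -0.7]
width: 0.0851
grasp_force: 0.0
t 0.57 pos [0.2893 0.4015 0.1718] yaw 130.3 q7 -0.23
shift [-0.3471  0.0624  0.0772] turn [-1.000e-04  0.000e+00  2.794e-01]
```

```bash
python3 -m crank '[[[-0.347,0.062,0.077],[0,0,0.28]],[[-0.347,0.062,0.077],[0,0,0.28]],[[-0.347,0.062,0.077],[0,0,0.28]],[[-0.347,0.062,0.077],[0,0,0.28]],[[-0.347,0.062,0.077],[0,0,0.28]]]' 1; python3 go.py .507 .222 .11 80
```

```text
time_s: 0.98
position: [0.4469, 0.2729, 0.1273]
ee_rot: [-0.0, 0.679, 0.734, 0.0]
ft_force: [0.6, 1.1, -0.4]
width: 0.0853
grasp_force: 0.0
t 0.98 pos [0.4469 0.2729 0.1273] yaw 94.5 q7 -0.37
shift [-0.0694  0.0699  0.0216] turn [-0.     -0.0001  0.0805]
```

```bash
python3 -m crank '[[[-0.069,0.07,0.021],[0,0,0.08]],[[-0.069,0.07,0.021],[0,0,0.08]],[[-0.069,0.07,0.021],[0,0,0.08]],[[-0.069,0.07,0.021],[0,0,0.08]],[[-0.069,0.07,0.021],[0,0,0.08]]]' 1; python3 - <<'E'
from h import *
s=monitor.state();p,d=vision.grab_frame("wrist");print(s["position"])
cv2.imwrite("pics/w1.png",p[:,:,::-1])
m=mask(p,(4,130,80),(22,255,255));n,l,st,ce=cv2.connectedComponentsWithStats(m);print(st[st[:,4]>100])
i=1+st[1:,4].argmax();h=cv2.convexHull(pts(l==i).astype(np.float32))[:,0]
w=castw(s,h,.0515);c,r=cv2.minEnclosingCircle(w[:,:2].astype(np.float32));print("cap",c,r)
x0,y0,ww,hh=st[i,:4];f=np.zeros_like(m);cv2.fillConvexPoly(f,h.astype(int),255);f=cv2.erode(f,np.ones((9,9)))
b=mask(p,(0,0,140),(180,120,255))&f;print("bar",b.sum()//255,line(castw(s,pts(b),.0515)))
E
```

```text
time_s: 1.4
position: [0.5057, 0.2246, 0.1104]
ee_rot: [-0.001, 0.763, 0.646, -0.0]
ft_force: [-0.7, 0.6, -0.5]
width: 0.0854
grasp_force: 0.0
[0.50565411 0.22459343 0.11044496]
[[     0      0    560    420 231396]
 [   247    165     73     76   3804]]
cap (0.507710337638855, 0.22971035540103912) 0.029761090874671936
bar 471 (array([0.50817532, 0.22788077]), np.float64(47.08864335273946), array([0.00174159, 0.01333811]))
```

View pics/w1.png

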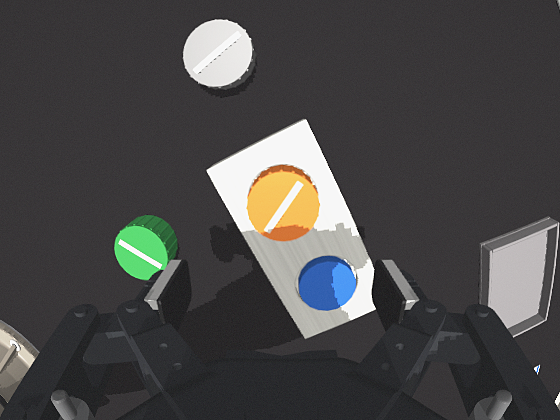

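The wrist view shows the orange cap at (283,203), bar visible, and the blue stopper at (327,283). Green (145,247) and grey (218,53) are well clear. The wrist puts the cap centre about 4–6 mm from where the top view had it, so I'll go lower and look again.

```bash
python3 -m crank '[[[0.003,-0.003,0.03],[0,0,0]],[[0.003,-0.003,0.03],[0,0,0]],[[0.003,-0.003,0.03],[0,0,0]],[[0.003,-0.003,0.03],[0,0,0]],[[0.003,-0.003,0.03],[0,0,0]]]' 1; cat > look.py <<'E'
from h import *
def look(z,verbose=1):
    s=monitor.state();p,d=vision.grab_frame("wrist")
    m=mask(p,(4,130,150),(22,255,255));n,l,st,ce=cv2.connectedComponentsWithStats(m)
    i=1+st[1:,4].argmax();h=cv2.convexHull(pts(l==i).astype(np.float32))[:,0]
    w=castw(s,h,z);c,r=cv2.minEnclosingCircle(w[:,:2].astype(np.float32))
    f=np.zeros_like(m);cv2.fillConvexPoly(f,h.astype(int),255);f=cv2.erode(f,np.ones((9,9)))
    b=mask(p,(0,0,120),(180,110,255))&f;print("TCP",s["position"].round(4),"cap",c,r,"bar",b.sum()//255,line(castw(s,pts(b),z)))
    return s,p,d,b
if __name__=="__main__":
    s,p,d,b=look(.0515)
    m=mask(p,(100,150,80),(125,255,255));n,l,st,ce=cv2.connectedComponentsWithStats(m);i=1+st[1:,4].argmax()
    w=castw(s,pts(l==i),.034);print("stopper",cv2.minEnclosingCircle(w[:,:2].astype(np.float32)))
    q=pts(b).astype(int);print("depth on bar",np.median(d[q[:,1],q[:,0]]),"at",q.mean(0))
E
python3 look.py; python3 - <<'E'
from h import *
p,d=vision.grab_frame("top")
K=vision.camera_params("top")["intrinsics"]
print(d[238:249,174:184].round(3)[::5], np.median(d[238:249,174:184]), cast("top",[[177.75,243.5],[178.75,243.25]],.0515))
E
```

```text
time_s: 1.87
position: [0.5048, 0.2277, 0.0881]
ee_rot: [0.0, 0.763, 0.646, 0.001]
ft_force: [-0.4, 0.5, -0.3]
width: 0.0856
grasp_force: 0.0
TCP [0.5048 0.2277 0.0881] cap (0.5080812573432922, 0.2299104630947113) 0.030240364372730255 bar 525 (array([0.50839396, 0.22769076]), np.float64(47.11256662247068), array([0.00165336, 0.01329063]))
stopper ((0.5333834886550903, 0.14443251490592957), 0.028629722073674202)
depth on bar 0.22262803 at [286.02095238 219.64952381]
[[1.086 1.294 1.291 1.295 1.295 1.291 1.294 1.298 1.294 1.293]
 [1.289 1.283 1.288 1.289 1.291 1.291 1.288 1.287 1.291 1.294]
 [1.288 1.286 1.287 1.289 1.289 1.291 1.288 1.29  1.29  1.29 ]] 1.2909943 [[0.50718754 0.22437216 0.0515    ]
 [0.50781197 0.22172937 0.0515    ]]
```

```bash
python3 go.py .5083 .2278 .030 80
```

```text
t 1.97 pos [0.505  0.2273 0.088 ] yaw 80.4 q7 -0.43
shift [0.0013 0.0039 0.0725] turn [ 0.0005 -0.0004  0.0024]
```

```bash
python3 -m crank '[[[0.001,0.004,0.02],[0,0,0.002]],[[0.001,0.004,0.04],[0,0,0.002]],[[0.001,0.004,0.06],[0,0,0.002]],[[0.001,0.004,0.0725],[0,0,0.002]],[[0.001,0.004,0.0725],[0,0,0.002]]]' 1 && python3 -m crank '[[[0,0,0],[0,0,0]],[[0,0,0],[0,0,0]],[[0,0,0],[0,0,0]],[[0,0,0],[0,0,0]],[[0,0,0],[0,0,0]]]' -1; python3 -m crank '[[[0,0,0],[0,0,0]],[[0,0,0],[0,0,0]],[[0,0,0],[0,0,0]],[[0,0,0],[0,0,0]],[[0,0,0],[0,0,0]]]' ; python3 look.py; python3 go.py .5083 .2278 .030 80
```

```text
time_s: 2.38
position: [0.5059, 0.2264, 0.027]
ee_rot: [-0.0, 0.766, 0.643, -0.002]
ft_force: [-0.5, -0.3, -0.6]
width: 0.0855
grasp_force: 0.0
time_s: 2.8
position: [0.5083, 0.2274, 0.0297]
ee_rot: [0.0, 0.766, 0.643, 0.001]
ft_force: [0.2, -0.3, -0.0]
width: 0.0254
grasp_force: 0.0
time_s: 3.22
position: [0.5077, 0.2272, 0.0289]
ee_rot: [0.0, 0.766, 0.643, 0.0]
ft_force: [-1.0, -0.7, -0.2]
width: 0.0002
grasp_force: 0.0
TCP [0.5077 0.2272 0.0289] cap (0.5077850818634033, 0.22823165357112885) 0.028137460350990295 bar 330 (array([0.51766251, 0.23785608]), np.float64(44.65178761654863), array([0.00185654, 0.00514264]))
stopper ((0.556679368019104, 0.1451086401939392), 0.006875538267195225)
depth on bar 0.16273388 at [296.56666667 236.61212121]
t 3.27 pos [0.5077 0.2271 0.0289] yaw 80.1 q7 -0.4
shift [ 0.001   0.0006 -0.0014] turn [-0.      0.      0.0003]
```

```bash
python3 - <<'E'
from h import *
p,d=vision.grab_frame("wrist");a=p[:,:,::-1]
q,_=vision.grab_frame("scene");b=cv2.resize(q[130:250,250:410,::-1],(480,360))
cv2.imwrite("pics/w2.png",np.hstack([cv2.resize(a,(400,300)),cv2.resize(b,(400,300))]))
E
```

```text
(no output)
```

View pics/w2.png

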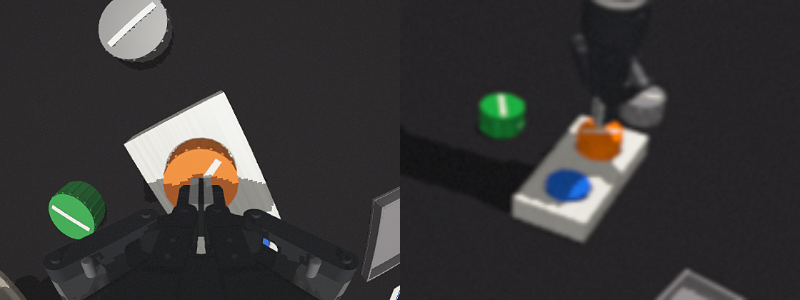

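The fingers shut above the cap's top without touching it, although the reported TCP is 23 mm lower. I'll measure where the shut fingertips really are from the wrist depth image.

```bash
python3 - <<'E'
from h import *
s=monitor.state();p,d=vision.grab_frame("wrist");c=vision.camera_params("wrist");K=c["intrinsics"];T=c["T_tool_cam"]
print(s["position"],s["qpos"],s["width"])
v,u=np.mgrid[:420,:560];x=(u-K[0,2])/K[0,0];y=(v-K[1,2])/K[1,1];t=np.hypot(x,y)+1e-9
k=np.tan(np.minimum(t,1.5))/t;P=np.dstack([x*k*d,y*k*d,d])@T[:3,:3].T+T[:3,3]
for r in range(226,320,6): print(r,[tuple((P[r,cc]*1000).round(0).astype(int)) for cc in(270,276,282,288,294)],p[r,282])
E
```

```text
[0.50768271 0.22711098 0.02890574] [-0.78823742  0.50553227  0.45996375  1.73344466 -0.26468702  0.96444184
 -0.39952624] 0.00020560531735190553
226 [(np.int64(18), np.int64(-5), np.int64(-23)), (np.int64(18), np.int64(-2), np.int64(-24)), (np.int64(18), np.int64(1), np.int64(-23)), (np.int64(18), np.int64(4), np.int64(-23)), (np.int64(18), np.int64(7), np.int64(-23))] [241 150  69]
232 [(np.int64(15), np.int64(-5), np.int64(-23)), (np.int64(15), np.int64(-2), np.int64(-22)), (np.int64(15), np.int64(1), np.int64(-23)), (np.int64(15), np.int64(4), np.int64(-23)), (np.int64(15), np.int64(7), np.int64(-23))] [241 149  68]
238 [(np.int64(12), np.int64(-5), np.int64(-23)), (np.int64(74), np.int64(0), np.int64(-175)), (np.int64(12), np.int64(1), np.int64(-24)), (np.int64(12), np.int64(4), np.int64(-23)), (np.int64(12), np.int64(7), np.int64(-23))] [241 146  66]
244 [(np.int64(8), np.int64(-5), np.int64(-23)), (np.int64(8), np.int64(-2), np.int64(-22)), (np.int64(8), np.int64(1), np.int64(-23)), (np.int64(8), np.int64(4), np.int64(-23)), (np.int64(8), np.int64(7), np.int64(-23))] [160  88  
[... 2149 characters left out ...]
p.int64(13), np.int64(-4), np.int64(-84)), (np.int64(8), np.int64(-2), np.int64(-77)), (np.int64(4), np.int64(1), np.int64(-70)), (np.int64(12), np.int64(3), np.int64(-82)), (np.int64(13), np.int64(4), np.int64(-84))] [34 34 37]
310 [(np.int64(12), np.int64(-3), np.int64(-86)), (np.int64(7), np.int64(-2), np.int64(-79)), (np.int64(1), np.int64(1), np.int64(-70)), (np.int64(10), np.int64(3), np.int64(-83)), (np.int64(12), np.int64(4), np.int64(-87))] [40 40 40]
316 [(np.int64(13), np.int64(-3), np.int64(-91)), (np.int64(4), np.int64(-2), np.int64(-78)), (np.int64(-3), np.int64(1), np.int64(-69)), (np.int64(4), np.int64(3), np.int64(-79)), (np.int64(13), np.int64(4), np.int64(-91))] [33 34 34]
```

The wrist depth puts the shut fingertips about 36 mm behind the reported TCP, while the cap top reads 52 mm high, which is correct. So the real tips are about 36 mm higher than the TCP reading says. I'll open, confirm with a depth check at the open tips, then descend a further 35 mm.

```bash
python3 -m crank '[[[0,0,0],[0,0,0]],[[0,0,0],[0,0,0]],[[0,0,0],[0,0,0]],[[0,0,0],[0,0,0]],[[0,0,0],[0,0,0]]]' 1 >/dev/null; python3 -m crank '[[[0,0,0],[0,0,0]],[[0,0,0],[0,0,0]],[[0,0,0],[0,0,0]],[[0,0,0],[0,0,0]],[[0,0,0],[0,0,0]]]' 1;  python3 look.py; cat > fing.py <<'E'
from h import *
p,d=vision.grab_frame("wrist");c=vision.camera_params("wrist");K=c["intrinsics"];T=c["T_tool_cam"]
v,u=np.mgrid[:420,:560];x=(u-K[0,2])/K[0,0];y=(v-K[1,2])/K[1,1];t=np.hypot(x,y)+1e-9
P=np.dstack([x*np.tan(t)/t*d,y*np.tan(t)/t*d,d])@T[:3,:3].T+T[:3,3]
P*=1000
ok=(d>0)&(abs(P[...,0])<16)&(p.max(2)<200)
for sg in(-1,1):
    m=ok&(P[...,1]*sg>10)&(P[...,1]*sg<62)&(P[...,2]<-30)&(P[...,2]>-90)
    Q=P[m];z=np.percentile(Q[:,2],99.5);N=Q[Q[:,2]>z-6];print(sg,len(Q),"tip z",z,"x",N[:,0].min(),N[:,0].max(),"y",N[:,1].min(),N[:,1].max())
E
python3 fing.py
```

```text
time_s: 4.25
position: [0.5077, 0.2271, 0.0289]
ee_rot: [0.0, 0.766, 0.643, 0.0]
ft_force: [-0.4, 0.4, -0.4]
width: 0.0854
grasp_force: 0.0
TCP [0.5077 0.2271 0.0289] cap (0.5077952742576599, 0.2280077487230301) 0.028318308293819427 bar 826 (array([0.50846273, 0.22778697]), np.float64(47.236344399745974), array([0.0015472, 0.0134126]))
stopper ((0.5341170430183411, 0.1482619196176529), 0.02692803554236889)
depth on bar 0.16614449 at [282.32324455 256.54116223]
-1 2556 tip z -45.84494503135034 x -10.331085556220962 12.329592462041745 y -54.671254321337074 -41.99372377305178
1 2575 tip z -45.70217532743336 x -9.040123323809018 12.405580127387516 y 42.31693621190405 49.53705877994939
```

Open tips are at -46 mm and the shut ones at about -35 mm, so the offset is confirmed. Descending.

```bash
python3 -m crank '[[[0.0,0.001,0.012],[0,0,0]],[[0.0,0.001,0.024],[0,0,0]],[[0,0.001,0.036],[0,0,0]],[[0,0.001,0.0425],[0,0,0]],[[0,0.001,0.0425],[0,0,0]]]' 1; python3 fing.py; python3 look.py
```

```text
time_s: 4.77
position: [0.5066, 0.2262, -0.0074]
ee_rot: [-0.0, 0.766, 0.643, -0.002]
ft_force: [-0.7, -0.3, -0.0]
width: 0.0854
grasp_force: 0.0
-1 5318 tip z -34.090048741455234 x -15.989812598502558 15.96558501683317 y -57.152757194995296 -24.27887148135393
1 5701 tip z -34.325583882887926 x -15.998325833074423 15.854024574053687 y 24.934961586107914 48.30391028926633
TCP [ 0.5074  0.2265 -0.0064] cap (0.507899284362793, 0.22786857187747955) 0.028467712923884392 bar 1169 (array([0.50872318, 0.22789602]), np.float64(47.2316868152434), array([0.00153451, 0.01334938]))
stopper ((0.5375424027442932, 0.17103439569473267), 0.011036550626158714)
depth on bar 0.13190664 at [283.56201882 290.99657827]
```

```bash
python3 -m crank '[[[0.001,0,0],[0,0,0]],[[0.001,0,0],[0,0,0]],[[0.001,0,0],[0,0,0]],[[0.001,0,0],[0,0,0]],[[0.001,0,0],[0,0,0]]]' -1; python3 -m crank '[[[0,0,0],[0,0,0]],[[0,0,0],[0,0,0]],[[0,0,0],[0,0,0]],[[0,0,0],[0,0,0]],[[0,0,0],[0,0,0]]]';python3 look.py; python3 go.py .5083 .2278 .130 80
```

```text
time_s: 5.28
position: [0.5094, 0.2282, -0.0041]
ee_rot: [0.0, 0.766, 0.643, 0.001]
ft_force: [-0.2, 1.0, 5.3]
width: 0.0533
grasp_force: 63.3
time_s: 5.7
position: [0.5094, 0.2282, -0.004]
ee_rot: [0.0, 0.766, 0.643, 0.001]
ft_force: [-0.6, -0.6, 6.3]
width: 0.0531
grasp_force: 63.3
TCP [ 0.5094  0.2282 -0.004 ] cap (0.5088782906532288, 0.22798220813274384) 0.02851475216448307 bar 1117 (array([0.51011636, 0.22773495]), np.float64(47.409973702439665), array([0.00153281, 0.01335369]))
stopper ((0.5324007272720337, 0.17080023884773254), 0.0029208622872829437)
depth on bar 0.13487835 at [283.30438675 291.64458371]
t 5.75 pos [ 0.5094  0.2283 -0.004 ] yaw 80.1 q7 -0.38
shift [-0.0006 -0.001  -0.1675] turn [ 0.0004 -0.0005  0.0003]
```

```bash
python3 -m crank '[[[0,0,-0.01],[0,0,0]],[[0,0,-0.03],[0,0,0]],[[0,0,-0.07],[0,0,0]],[[0,0,-0.12],[0,0,0]],[[0,0,-0.17],[0,0,0]]]'; python3 -m crank '[[[0,0,-0.03],[0,0,0]],[[0,0,-0.03],[0,0,0]]]'; python3 - <<'E'
from h import *
from look import look
s=monitor.state();z=s["position"][2]+.0555
s,p,d,b=look(z);q=pts(b).astype(int);dm=np.median(d[q[:,1],q[:,0]]);u,v=q.mean(0)
print("bar depth",dm,u,v,s["width"],s["grasp_force"])
cv2.imwrite("pics/w3.png",p[:,:,::-1])
t,_=vision.grab_frame("top")
np.save("top1.npy",t)
# bottle from wrist-independent scene view: white neck top in scene
sc,ds=vision.grab_frame("scene");cv2.imwrite("pics/s3.png",np.hstack([cv2.resize(sc[200:290,170:260,::-1],(360,360),interpolation=2),cv2.resize(sc[100:280,240:420,::-1],(360,360),interpolation=2)]))
E
python3 go.py .499 -.198 .16 200
```

```text
time_s: 6.17
position: [0.5074, 0.227, 0.1317]
ee_rot: [-0.0, 0.766, 0.643, -0.001]
ft_force: [0.6, 0.3, -1.0]
width: 0.0532
grasp_force: 62.9
time_s: 6.33
position: [0.5131, 0.229, 0.1618]
ee_rot: [0.002, 0.766, 0.643, 0.006]
ft_force: [0.2, -1.0, 0.2]
width: 0.0534
grasp_force: 62.9
TCP [0.5131 0.229  0.1618] cap (0.5126826763153076, 0.23245611786842346) 0.032270513474941254 bar 1118 (array([0.51337281, 0.22834792]), np.float64(47.120539093395614), array([0.0015372 , 0.01330756]))
bar depth 0.13476688 283.5366726296959 291.38014311270126 0.05338630632752475 62.9200198687613
t 6.48 pos [0.5079 0.2276 0.1544] yaw 80.1 q7 -0.46
shift [-0.5259  0.0809 -0.0068] turn [-4.000e-04 -3.000e-04 -6.663e-01]
```

View pics/s3.png

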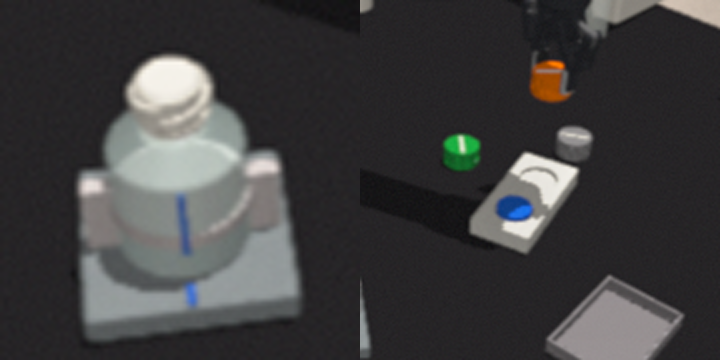

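Cap held (53 mm, 63 N); the pocket at right is empty. Next stop is beside the bottle at (0.593,-0.164), yaw 200°, so the wrist camera can see the neck.

```bash
python3 -m crank '[[[-0.526,-0.03,-0.007],[0,0,-0.667]],[[-0.526,-0.03,-0.007],[0,0,-0.667]],[[-0.526,-0.03,-0.007],[0,0,-0.667]],[[-0.526,-0.03,-0.007],[0,0,-0.667]],[[-0.526,-0.03,-0.007],[0,0,-0.667]]]'; python3 go.py .593 -.164 .16 200
```

```text
time_s: 6.9
position: [0.4594, 0.027, 0.1556]
ee_rot: [-0.002, 0.534, 0.845, -0.002]
ft_force: [1.0, -0.1, 0.0]
width: 0.0529
grasp_force: 62.9
t 6.9 pos [0.4594 0.027  0.1556] yaw 115.4 q7 0.44
shift [-0.2873  0.0482 -0.006 ] turn [-0.001  -0.0013 -0.4698]
```

```bash
python3 -m crank '[[[-0.287,0.048,-0.006],[0,0,-0.47]],[[-0.287,0.048,-0.006],[0,0,-0.47]],[[-0.287,0.048,-0.006],[0,0,-0.47]],[[-0.287,0.048,-0.006],[0,0,-0.47]],[[-0.287,0.048,-0.006],[0,0,-0.47]]]'; python3 go.py .593 -.164 .16 200
```

```text
time_s: 7.32
position: [0.5666, -0.1231, 0.159]
ee_rot: [-0.003, 0.281, 0.96, 0.0]
ft_force: [1.1, 0.2, -0.5]
width: 0.053
grasp_force: 63.0
t 7.32 pos [ 0.5666 -0.1231  0.159 ] yaw 147.4 q7 1.36
shift [-0.0553 -0.0253 -0.0015] turn [ 0.0004 -0.0017 -0.2924]
```

```bash
python3 -m crank '[[[-0.055,-0.025,-0.002],[0,-0.002,-0.293]],[[-0.055,-0.025,-0.002],[0,-0.002,-0.293]],[[-0.055,-0.025,-0.002],[0,-0.002,-0.293]],[[-0.055,-0.025,-0.002],[0,-0.002,-0.293]],[[-0.055,-0.025,-0.002],[0,-0.002,-0.293]]]'; python3 go.py .593 -.164 .16 200
```

```text
time_s: 7.73
position: [0.5919, -0.1638, 0.16]
ee_rot: [-0.001, -0.027, 1.0, 0.0]
ft_force: [-0.7, -0.9, -0.8]
width: 0.0526
grasp_force: 63.0
t 7.73 pos [ 0.5919 -0.1638  0.16  ] yaw -176.9 q7 2.0
shift [-0.0014 -0.0003 -0.0001] turn [ 0.0001 -0.0005 -0.0941]
```

```bash
python3 -m crank '[[[0,0,0],[0,0,-0.094]],[[0,0,0],[0,0,-0.094]],[[0,0,0],[0,0,-0.094]],[[0,0,0],[0,0,-0.094]]]'; python3 - <<'E'
from h import *
s=monitor.state();p,d=vision.grab_frame("wrist");np.savez("w4.npz",p=p,d=d,pos=s["position"],rot=s["ee_rot"]);cv2.imwrite("pics/w4.png",p[:,:,::-1]);print(s["position"],s["ee_rot"])
E
```

```text
time_s: 8.07
position: [0.5919, -0.1633, 0.1605]
ee_rot: [-0.0, -0.171, 0.985, 0.0]
ft_force: [0.0, 0.5, -0.4]
width: 0.0531
grasp_force: 63.0
[ 0.5918893  -0.16331224  0.16048691] [-4.73902295e-04 -1.71200842e-01  9.85236003e-01  2.56551624e-04]
```

View pics/w4.png

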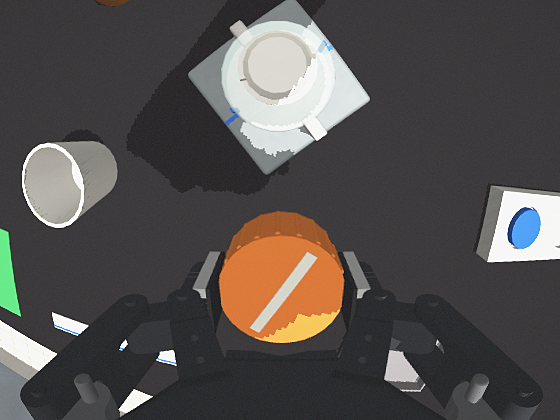

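The wrist view shows the cap in the grip at (282,290), the bottle neck at (277,65) with blue lines at (326,47) and (232,117), the beaker at (70,185) and the stopper at (524,229). I'll locate the rim from depth.

```bash
cat > neck.py <<'E'
from h import *
f=np.load("w4.npz");p,d=f["p"],f["d"];s=dict(position=f["pos"],ee_rot=f["rot"])
c=vision.camera_params("wrist");K=c["intrinsics"];T=c["T_tool_cam"]
v,u=np.mgrid[:420,:560];x=(u-K[0,2])/K[0,0];y=(v-K[1,2])/K[1,1];t=np.hypot(x,y)+1e-9
P=np.dstack([x*np.tan(t)/t*d,y*np.tan(t)/t*d,d])@T[:3,:3].T+T[:3,3]
W=P@R.from_quat(s["ee_rot"],scalar_first=True).as_matrix().T+s["position"]
b=np.zeros((420,560),bool);b[0:150,200:360]=1
zs=W[b&(d>0)][:,2];print("max z",np.percentile(zs,99),np.histogram(zs,np.arange(0,.17,.01))[0])
m=b&(W[...,2]>.146)&(W[...,2]<.156);
for Q in(W[m],castw(s,pts(m),.15)): print("rim",m.sum(),Q.mean(0),cv2.minEnclosingCircle(Q[:,:2].astype(np.float32)))
mb=mask(p,(100,110,80),(130,255,255),(200,0,360,150));n,l,st,ce=cv2.connectedComponentsWithStats(mb)
for i in range(1,n):
    if st[i,4]>8: print(st[i],ce[i],W[int(ce[i][1]),int(ce[i][0])],castw(s,ce[i],.022))
w=np.vstack([castw(s,pts(l==i),.022) for i in range(1,n) if st[i,4]>8]);print(line(w))
E
python3 neck.py
```

```text
max z 0.15094489338850628 [3921  197 5765    5    7    7  281  183    1  699 3755  865   10  469
 2708 1406]
rim 3514 [ 0.49905465 -0.19853325  0.1495267 ] ((0.4985947012901306, -0.19882924854755402), 0.01997564733028412)
rim 3514 [ 0.49911061 -0.19850592  0.15      ] ((0.49898025393486023, -0.1985771209001541), 0.019672203809022903)
[323  40   4   5  10] [324.7  42.1] [ 0.46305287 -0.17568215  0.09514878] [[ 0.44458158 -0.17150075  0.022     ]]
[327  45   7   6  24] [329.95833333  47.125     ] [ 0.44764308 -0.1660113   0.02186094] [[ 0.44744077 -0.16512419  0.022     ]]
[230 108   5   5  13] [231.53846154 110.23076923] [ 0.53417405 -0.22240406  0.0948636 ] [[ 0.53756183 -0.23248774  0.022     ]]
[225 114  14  11  63] [231.06349206 119.03174603] [ 0.5456869  -0.23005495  0.02331464] [[ 0.54579171 -0.23016663  0.022     ]]
(array([ 0.5141605 , -0.21092179]), np.float64(147.02633618686758), array([0.00296967, 0.05427472]))
```

```bash
sleep 0; python3 - <<'E'
from h import *
f=np.load("w4.npz");p=f["p"];s=dict(position=f["pos"],ee_rot=f["rot"])
m=mask(p,(4,130,60),(25,255,255),(200,180,360,360));n,l,st,ce=cv2.connectedComponentsWithStats(m);i=1+st[1:,4].argmax()
F=np.zeros_like(m);F[245:335,235:330]=255
b=mask(p,(0,0,120),(180,60,255))&F;Q=castw(s,pts(b),s["position"][2]+.0555);c=line(Q);print(c,(Q[:,:2].min(0)+Q[:,:2].max(0))/2,"off",c[0]-s["position"][:2])
E
python3 go.py .499 -.1986 .155 199.7
```

```text
(array([ 0.59265773, -0.16140119]), np.float64(166.9947308060449), array([0.00145339, 0.01327026])) [ 0.59419647 -0.16177057] off [0.00076843 0.00191105]
t 8.12 pos [ 0.5921 -0.1634  0.1608] yaw -160.4 q7 2.27
shift [ 0.1244 -0.0024  0.0073] turn [ 0.0001 -0.0001 -0.0005]
```

```bash
python3 go.py .4983 -.2003 .158 199.7;  python3 -m crank '[[[0.05,0,0],[0,0,0]],[[0.09,0,0],[0,0,0]],[[0.126,0,0.003],[0,0,0]],[[0.126,0,0.003],[0,0,0]],[[0.126,0,0.003],[0,0,0]]]'; python3 go.py .4983 -.2003 .13 199.7
```

```text
t 8.12 pos [ 0.5921 -0.1634  0.1608] yaw -160.4 q7 2.27
shift [ 0.1259 -0.0041  0.0036] turn [ 0.0001 -0.0001 -0.0005]
time_s: 8.53
position: [0.4962, -0.1987, 0.1595]
ee_rot: [0.001, -0.169, 0.986, -0.0]
ft_force: [0.4, 0.0, -0.6]
width: 0.0529
grasp_force: 63.0
t 8.53 pos [ 0.4962 -0.1987  0.1595] yaw -160.6 q7 2.36
shift [-0.0017 -0.0027  0.0369] turn [-0.0003  0.0005 -0.0016]
```

```bash
python3 -m crank '[[[-0.001,-0.003,0.015],[0,0,0]],[[-0.001,-0.003,0.025],[0,0,0]],[[-0.001,-0.003,0.037],[0,0,0]],[[-0.001,-0.003,0.037],[0,0,0]],[[-0.001,-0.003,0.037],[0,0,0]]]'; python3 go.py .4983 -.2003 .11 199.7
```

```text
time_s: 8.95
position: [0.5001, -0.199, 0.1297]
ee_rot: [0.001, -0.171, 0.985, -0.0]
ft_force: [0.8, 0.4, -0.7]
width: 0.053
grasp_force: 63.0
t 8.95 pos [ 0.5001 -0.199   0.1297] yaw -160.3 q7 2.37
shift [ 0.0027 -0.0008  0.0246] turn [-0.0003  0.0005  0.0002]
```

```bash
python3 -m crank '[[[0,0,0],[0,0,0]],[[0,0,0.005],[0,0,0]],[[0,0,0.010],[0,0,0]],[[0,0,0.014],[0,0,0]],[[0,0,0.017],[0,0,0]]]'; python3 -m crank '[[[0,0,0.002],[0,0,0]],[[0,0,0.004],[0,0,0]],[[0,0,0.005],[0,0,0]],[[0,0,0.005],[0,0,0]],[[0,0,0.005],[0,0,0]]]'; python3 go.py .4983 -.2003 .1096 199.7
```

```text
time_s: 9.37
position: [0.5005, -0.1995, 0.119]
ee_rot: [0.002, -0.171, 0.985, -0.001]
ft_force: [-5.7, 3.0, 18.8]
width: 0.0531
grasp_force: 64.9
time_s: 9.78
position: [0.4988, -0.1991, 0.1137]
ee_rot: [0.001, -0.171, 0.985, 0.0]
ft_force: [-3.3, 1.0, -1.5]
width: 0.0534
grasp_force: 63.2
t 9.78 pos [ 0.4988 -0.1991  0.1137] yaw -160.3 q7 2.38
shift [ 0.0011 -0.0011  0.0052] turn [-0.      0.0005 -0.0001]
```

```bash
python3 -m crank '[[[0,0,0.002],[0,0,0]],[[0,0,0.003],[0,0,0]],[[0,0,0.004],[0,0,0]],[[0,0,0.005],[0,0,0]],[[0,0,0.005],[0,0,0]]]'; python3 go.py .4983 -.2003 .1096 199.7; python3 - <<'E'
from look import *
z=monitor.state()["position"][2]+.0555
s,p,d,b=look(z);print(s["wrist_torque"],s["ft_force"])
E
```

```text
time_s: 10.2
position: [0.4986, -0.1999, 0.1091]
ee_rot: [0.0, -0.171, 0.985, -0.0]
ft_force: [-6.4, 1.7, 6.0]
width: 0.053
grasp_force: 64.0
t 10.2 pos [ 0.4986 -0.1999  0.1091] yaw -160.3 q7 2.38
shift [ 0.0005 -0.0003 -0.0006] turn [-0.0002  0.0001 -0.0003]
TCP [ 0.4986 -0.1999  0.1091] cap (0.4954053461551666, -0.20047356188297272) 0.032401856034994125 bar 1091 (array([ 0.49935203, -0.19783567]), np.float64(166.17757267310827), array([0.00152357, 0.01305505]))
[ 0.29380247  1.52202534 -0.01868145] [-6.39392165  1.70122419  5.96422765]
```

The cap rests lightly on the thread, 20° counter-clockwise of the bottle axis. Screwing clockwise now (positive turn about tool z), sinking 1.67 mm per 30°.

```bash
cat > st.py <<'E'
from h import *
s=monitor.state();X=R.from_quat(s["ee_rot"],scalar_first=True).apply([1,0,0])
print("t %.2f yaw %.1f q7 %.2f"%(s["time_s"],np.degrees(np.arctan2(X[1],X[0]))%360,s["qpos"][6]),"pos",s["position"].round(4),"F",s["ft_force"].round(1),"M",s["wrist_torque"].round(2),"w",round(float(s["width"]),4),"g",round(float(s["grasp_force"]),1))
E
python3 -m crank '[[[0.0005,0,0.0004],[0,0,0.033]],[[0.0005,0,0.0008],[0,0,0.067]],[[0.0005,0,0.0012],[0,0,0.1]],[[0.0005,0,0.0017],[0,0,0.133]],[[0.0005,0,0.0021],[0,0,0.167]]]' >/dev/null; python3 st.py; python3 -m crank '[[[0,0,0.0004],[0,0,0.033]],[[0,0,0.0008],[0,0,0.067]],[[0,0,0.0012],[0,0,0.1]],[[0,0,0.0017],[0,0,0.133]],[[0,0,0.0021],[0,0,0.167]]]'>/dev/null; python3 st.py
```

```text
t 10.67 yaw 169.3 q7 1.89 pos [ 0.4983 -0.1998  0.1073] F [-6.3  2.5  5.4] M [0.46 1.29 0.14] w 0.0532 g 63.8
t 11.08 yaw 139.3 q7 1.40 pos [ 0.4991 -0.1993  0.1058] F [-5.1  2.3  5.6] M [0.33 1.29 0.2 ] w 0.0532 g 63.8
```

```bash
python3 -m crank '[[[0,0,0.0004],[0,0,0.033]],[[0,0,0.0008],[0,0,0.067]],[[0,0,0.0012],[0,0,0.1]],[[0,0,0.0017],[0,0,0.133]],[[0,0,0.0021],[0,0,0.167]]]'>/dev/null; python3 st.py;  python3 -m crank '[[[0,0,0.0004],[0,0,0.033]],[[0,0,0.0008],[0,0,0.067]],[[0,0,0.0012],[0,0,0.1]],[[0,0,0.0017],[0,0,0.133]],[[0,0,0.0021],[0,0,0.167]]]'>/dev/null; python3 st.py; python3 - <<'E'
from look import *
z=monitor.state()["position"][2]+.0555
s,p,d,b=look(z);q=pts(b).astype(int);print("bar depth",np.median(d[q[:,1],q[:,0]]),q.mean(0))
E
```

```text
t 11.50 yaw 109.3 q7 0.93 pos [ 0.4993 -0.1991  0.1042] F [-5.2  3.3  6.7] M [0.49 1.24 0.2 ] w 0.0534 g 63.8
t 11.92 yaw 79.2 q7 0.46 pos [ 0.4992 -0.1992  0.1025] F [-6.5  2.8  5.6] M [0.5  1.32 0.18] w 0.0532 g 63.8
TCP [ 0.4992 -0.1992  0.1025] cap (0.5001140832901001, -0.194838285446167) 0.03243941068649292 bar 1103 (array([ 0.50006851, -0.19944754]), np.float64(45.99043441208115), array([0.00153476, 0.01318463]))
bar depth 0.13455762 [283.57751587 291.16228468]
```

No slip in yaw or height. 79° to go.

```bash
python3 -m crank '[[[0,0,0.0004],[0,0,0.033]],[[0,0,0.0008],[0,0,0.067]],[[0,0,0.0012],[0,0,0.1]],[[0,0,0.0017],[0,0,0.133]],[[0,0,0.0021],[0,0,0.167]]]'>/dev/null; python3 st.py;  python3 -m crank '[[[0,0,0.0004],[0,0,0.033]],[[0,0,0.0008],[0,0,0.067]],[[0,0,0.0012],[0,0,0.1]],[[0,0,0.0017],[0,0,0.133]],[[0,0,0.0021],[0,0,0.167]]]'>/dev/null; python3 st.py; python3 -m crank '[[[0,0,0.0002],[0,0,0.016]],[[0,0,0.0004],[0,0,0.032]],[[0,0,0.0006],[0,0,0.048]],[[0,0,0.0008],[0,0,0.064]],[[0,0,0.001],[0,0,0.08]]]'>/dev/null; python3 st.py
```

```text
t 12.38 yaw 49.2 q7 -0.00 pos [ 0.4989 -0.1997  0.1007] F [-5.8  1.7  4.5] M [0.4  1.35 0.2 ] w 0.0531 g 63.7
t 12.80 yaw 19.1 q7 -0.46 pos [ 0.4992 -0.2003  0.0991] F [-4.7  1.7  3.7] M [0.26 1.14 0.07] w 0.0529 g 63.7
t 13.22 yaw 4.8 q7 -0.67 pos [ 0.4991 -0.2006  0.0986] F [-6.8  0.6  6.7] M [0.33 1.33 0.2 ] w 0.0531 g 63.9
```

```bash
python3 -m crank '[[[0,0,0.0001],[0,0,0.008]],[[0,0,0.0002],[0,0,0.016]],[[0,0,0.0002],[0,0,0.016]]]'>/dev/null; python3 st.py; python3 -m crank '[[[0,0,0.0001],[0,0,0.008]],[[0,0,0.0001],[0,0,0.011]],[[0,0,0.0001],[0,0,0.011]]]'>/dev/null; python3 st.py; python3 -m crank '[[[0,0,0],[0,0,0.006]],[[0,0,0],[0,0,0.011]],[[0,0,0],[0,0,0.011]]]'>/dev/null; python3 st.py
```

```text
t 13.47 yaw 2.0 q7 -0.71 pos [ 0.4994 -0.2006  0.0986] F [-6.1  0.3  7.2] M [ 0.41  1.3  -0.01] w 0.0533 g 64.0
t 13.72 yaw 0.1 q7 -0.74 pos [ 0.4996 -0.2005  0.0986] F [-5.5  2.3  7.3] M [0.44 1.19 0.09] w 0.0532 g 63.9
t 13.97 yaw 358.1 q7 -0.77 pos [ 0.5    -0.2003  0.0986] F [-5.1  1.9  6. ] M [0.46 1.09 0.17] w 0.053 g 63.9
```

```bash
python3 -m crank '[[[0,0,0],[0,0,0.006]],[[0,0,0],[0,0,0.011]],[[0,0,0],[0,0,0.011]]]'>/dev/null; python3 st.py; python3 -m crank '[[[0,0,0],[0,0,0.006]],[[0,0,0],[0,0,0.011]],[[0,0,0],[0,0,0.011]]]'>/dev/null; python3 st.py;  python3 - <<'E'
from look import *
z=monitor.state()["position"][2]+.0555
s,p,d,b=look(z);q=pts(b).astype(int);print("bar depth",np.median(d[q[:,1],q[:,0]]),q.mean(0))
E
```

```text
t 14.22 yaw 356.3 q7 -0.79 pos [ 0.5002 -0.2004  0.0986] F [-4.1  1.1  5.9] M [0.35 1.11 0.59] w 0.0532 g 63.8
t 14.47 yaw 354.3 q7 -0.82 pos [ 0.5005 -0.2005  0.0985] F [-3.9  1.2  4.3] M [0.17 0.9  0.92] w 0.053 g 63.5
TCP [ 0.5005 -0.2005  0.0985] cap (0.5035344362258911, -0.1993810534477234) 0.032361552119255066 bar 1118 (array([ 0.49942134, -0.20025479]), np.float64(142.30385352981193), array([0.00153886, 0.01329388]))
bar depth 0.1345622 [283.4686941  291.63685152]
```

Torque has climbed to 0.92 N m (running level was 0.2), the cap underside is at 122.5 mm, and the axis matches the bottle within a few degrees. It has bottomed out. Backing off counter-clockwise a quarter turn, rising 5 mm.

```bash
python3 -m crank '[[[0,0,-0.0004],[0,0,-0.033]],[[0,0,-0.0008],[0,0,-0.067]],[[0,0,-0.0012],[0,0,-0.1]],[[0,0,-0.0017],[0,0,-0.133]],[[0,0,-0.0021],[0,0,-0.167]]]'>/dev/null; python3 st.py;  python3 -m crank '[[[0,0,-0.0004],[0,0,-0.033]],[[0,0,-0.0008],[0,0,-0.067]],[[0,0,-0.0012],[0,0,-0.1]],[[0,0,-0.0017],[0,0,-0.133]],[[0,0,-0.0021],[0,0,-0.167]]]'>/dev/null; python3 st.py; python3 -m crank '[[[0,0,-0.0004],[0,0,-0.033]],[[0,0,-0.0008],[0,0,-0.067]],[[0,0,-0.0012],[0,0,-0.1]],[[0,0,-0.0017],[0,0,-0.133]],[[0,0,-0.0021],[0,0,-0.167]]]'>/dev/null; python3 st.py; cat > fin.py <<'E'
from look import *
z=monitor.state()["position"][2]+.0555
s,p,d,b=look(z);q=pts(b).astype(int);print("bar depth",np.median(d[q[:,1],q[:,0]]),q.mean(0))
E
python3 fin.py
```

```text
t 14.93 yaw 24.5 q7 -0.38 pos [ 0.5011 -0.1988  0.0992] F [-1.6  2.4  0.8] M [ 0.49  0.36 -0.07] w 0.053 g 63.1
t 15.35 yaw 54.6 q7 0.08 pos [ 0.5004 -0.1984  0.1009] F [-1.4  3.7  2.8] M [ 0.75  0.62 -0.07] w 0.0533 g 63.3
t 15.77 yaw 84.6 q7 0.54 pos [ 0.5    -0.1979  0.1026] F [-3.8  3.1  3.6] M [ 0.71  0.83 -0.06] w 0.0533 g 63.4
TCP [ 0.5    -0.1979  0.1026] cap (0.5003147125244141, -0.19407245516777039) 0.032495856285095215 bar 1117 (array([ 0.50079679, -0.1983012 ]), np.float64(52.143538896452), array([0.00153972, 0.01330576]))
bar depth 0.13464655 [283.47717099 291.35810206]
```

```bash
python3 -m crank '[[[0,0,-0.0001],[0,0,-0.01]],[[0,0,-0.0002],[0,0,-0.018]],[[0,0,-0.0002],[0,0,-0.018]],[[0,0,-0.0002],[0,0,-0.018]],[[0,0,-0.0002],[0,0,-0.018]]]'>/dev/null; python3 st.py; python3 fin.py; python3 - <<'E'
from h import *
p,_=vision.grab_frame("wrist");q,_=vision.grab_frame("scene")
cv2.imwrite("pics/fin.png",np.hstack([cv2.resize(p[:,:,::-1],(400,300)),cv2.resize(q[150:300,120:320,::-1],(400,300),interpolation=2)]))
E
```

```text
t 16.23 yaw 87.5 q7 0.58 pos [ 0.5    -0.1981  0.1028] F [-2.5  3.8  3.8] M [0.79 0.86 0.03] w 0.0535 g 63.4
TCP [ 0.5    -0.1981  0.1028] cap (0.49992308020591736, -0.19417771697044373) 0.03249109536409378 bar 1118 (array([ 0.50087582, -0.19837038]), np.float64(54.990026427263395), array([0.00154516, 0.01328576]))
bar depth 0.13461854 [283.53667263 291.32647585]
```

View pics/fin.png

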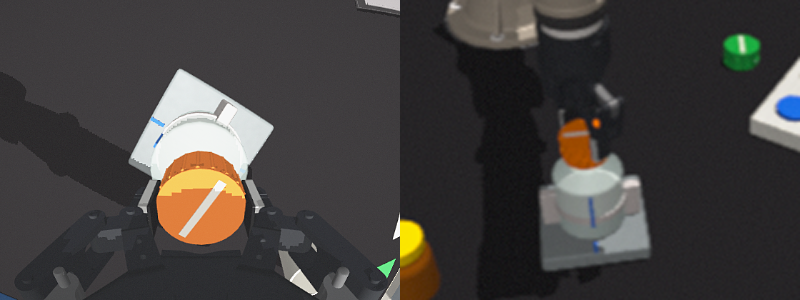

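The cap sits on the neck, still gripped (wrist crop about (200,205)), at 55° and roughly perpendicular to the blue lines. The stopper, jar and the rest look undisturbed. Handing in.

```bash
python3 -c "
from plant import order
print(order.hand_in())"
```

```text
the job is handed in; nothing more can be done
None
```

The orange cap was screwed on until it bottomed out (about 0.9 N m, underside at 122.5 mm), then backed off a quarter turn to within a few degrees; I handed it in at about 16 s with the gripper still holding it, and the system gave no verdict.

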